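# Turn the drying wheel until the dripping board is over the drip tray

### The job

Push on a bare arm of the drying wheel with a fingertip and turn the wheel until the dripping cloud-shaped board (the one with the scalloped edge) stands centred over the square drip tray, and leave it at rest there. Go round the way that never carries the cloud-shaped board over the stack of clean blank boards; it may pass over the bowl and the bottles. The paint on all three boards is wet, so touch none of them, and leave the stack, the bowl and the bottles where they are.

Things in the scene. Friction and masses are not known exactly. Their poses are not given: they have to be found in the camera images.
- wheel_axis (a point): Centre of the drying wheel, on its upright axis at mid-height of its four level arms, 125 mm above the table. Hub 48 mm across; its black cap tops out 24 mm above this point. The arms, at right angles, reach out to 185 mm; counterclockwise from above they carry the cloud-shaped, round and square boards, and the fourth is empty. Fixed foot below: 150 mm across, 22 mm high.
- empty_arm (a point): Middle of the bare part of the empty arm, 72 mm from the axis, at mid-height. Every arm is an aluminium bar 14 mm wide and 14 mm high, bare between 24 and 115 mm from the axis; a black clip stands on it from 119 to 143 mm, 15 mm above the arm's top. Below the bare parts there is nothing higher than the foot, except the post (22 mm across) under the hub.
- wheel (a joint): Angle of the wheel on its stand, rad, growing counterclockwise seen from above; 0 (or any whole turn) is with the cloud-shaped board centred over the drip tray. No stop within two turns; starts 2.4 to 3.9 rad. Friction of about 0.12 N m (some 1.7 N at 72 mm from the axis) holds it where it is left; it coasts little.
- cloud_board: The dripping board: flat wood, five-lobed scalloped outline 114 mm across at most, 6 mm thick, specked with paint. Origin at the centre of its underside, 170 mm from the wheel's axis, 132 mm above the table; its x axis points outwards along its arm.
- round_board: Round specked board, 104 mm across, 6 mm thick, on the next arm counterclockwise from the cloud-shaped one. Origin at the centre of its underside, 170 mm from the axis.
- square_board: Square specked board, 92 mm a side, 6 mm thick, on the arm straight across the hub from the cloud-shaped one. Origin at the centre of its underside, 170 mm from the axis.
- drip_tray: Grey open square tray, 150 mm a side, 18 mm high, standing on the table and fixed to the stand. Origin at the centre of its underside, 170 mm from the wheel's axis.
- blank_stack: Loose stack of four clean plywood squares, 90 mm a side, 24 mm high in all, on the table to one side of the stand, about 170 mm from the wheel's axis and a quarter turn from the tray, on either side of it. Origin at the centre of its underside.
- rinse_bowl: Loose empty white bowl, 90 mm across, 42 mm high, about 170 mm from the axis, straight across the stand from the stack. Origin at the centre of its underside.
- bottle_a: Loose small paint bottle with a pointed orange cap, 31 mm across, 84 mm high, standing on the table across the stand from the tray, lower than the wheel. Origin at the centre of its underside.
- bottle_b: Loose small paint bottle with a pointed blue cap, same size, beside the other. Origin at the centre of its underside.

How it is judged:
At the end, for the whole second after the job is handed in: The centre of the cloud-shaped board is within 15 mm, seen from above, of the centre of the drip tray (so that the board lies within the tray's outline), the wheel is at rest, and the stack, the bowl and the bottles are within 15 mm of where they began (horizontal distance between cloud_board and drip_tray below 0.015 m and velocity of joint wheel between -0.05 and 0.05 rad/s and distance of each of blank_stack, rinse_bowl, bottle_a, bottle_b from where it was at the start of the episode below 0.015 m); the robot touches nothing.
It fails at once if a painted board is touched (contact force between any of cloud_board, round_board, square_board and anything else above 0.5 N).
It fails at once if the cloud-shaped board passes over the stack of blank boards (centres within 70 mm, seen from above) (horizontal distance between cloud_board and blank_stack below 0.07 m).
It fails at once if the stack, the bowl or a bottle is moved or lifted by more than 15 mm (distance of any of blank_stack, rinse_bowl, bottle_a, bottle_b from where it was at the start of the episode above 0.015 m).
It also fails if it takes over 58 s, if anything falls off the work surface, if the arm or the gripper's body presses on something with over 40 N, if the wrist force passes 120 N, or if a joint passes its speed limit or range.

### The arm

A 7-joint arm with a two-finger parallel gripper is mounted at the origin on the work surface. World frame = base frame: x ahead of the robot, y to its left, z up, the work surface at z = 0. Lengths are in m, angles in rad, forces in N, time in s.
With the tool pointing down it reaches from about 0.425 to 0.875 m from the base axis. Payload 9.9 kg.
Tool frame: the origin (TCP) lies midway between the tips of the shut fingers; the grasp point (between the pads) lies 19 mm behind it; z points along the fingers, y is the line along which they close (so a half turn about z gives the same grasp; the last joint's range is limited). The gripper opens to 85 mm and grips with 20 to 120 N. Pads are 22 mm wide; open, the fingers measure 114 mm over their backs; the gripper's body (76 mm by 85 mm) begins 54 mm behind the grasp point. The pads swing forward as they close: fully open they stand 13 mm farther back than shut.
Start: joints at [1.018, 0.576, 0.025, 1.437, -0.015, 1.129, -0.057], TCP at [0.305, -0.602, 0.198] pointing down, gripper open.
Joint ranges: [-2.76, 2.76], [-0.34, 2.15], [-1.52, 1.57], [0.19, 2.46], [-1.09, 4.23], [0.17, 1.99], [-2.82, 2.82]. Speed limits (rad/s): [2.22, 2.22, 3.01, 3.01, 3.14, 3.14, 3.14].

### API

Orientations are given as [roll, pitch, yaw] about the fixed x, y, z axes, in that order (R = Rz(yaw) Ry(pitch) Rx(roll)).
In Python, from bench import bot gives the robot as it stands.
- The arm moves only by the tool servo_tool, never from a script. Its argument "rows" is a list of rows, each an object with "xyz": the shift along the tool's x, y, z in m, a list of three; "spin": the turn about the tool's z in degrees. A call has exactly 8 rows; each row shifts and turns the commanded pose from where the row before left it, along the tool's axes as they then stand; what a row does not reach is not made up. A row lasts 1/10 s, in which the tool goes at most 50 mm and 8.59 degrees, less where a joint would pass 70% of its speed; a pose out of reach is approached as far as the arm can. A call is refused whole if a number of a shift passes 0.05 or a number of a turn 8.59, either way. A call with a gripper value outside its range is refused whole. "grip" is the closure, from 0 (fully open) to 1 (shut), set as the call begins (left out, the last holds). The fingers move at their own pace and stop on an object; "force" is the grip in N (left out, the last holds). Time passes only in rows, so rows that do not move let the fingers close, or fill a call up. It gives the time, the measured TCP pose, the force, the opening and the grip force at its end, in the units of the state.
- bot.get_state(): the state, without advancing time (a new reading comes with each control period).
- bot.grab_frame(name): name is "scene" or "top"; returns the picture (480x640x3 uint8, red, green, blue); there is no depth.
- bot.camera_params(name): a dict with "fx", "fy", "cx", "cy" (pixels), "R" (3x3) and "t" (3): a world point X has camera coordinates R X + t. Camera axes: x right, y down, z forward; pixel columns grow to the right and rows downward; lengths in m; the calibration is good to about 2 mm. A picture is of the moment at which its call begins. camera_params takes no time and is no camera call.
- bot.hand_in(): hands the job in; it is judged then, once.
The state is a dict: "clock": time; "joint_positions": joint angles; "qvel": joint speeds; "joint_efforts": joint torques, N m; "tool_pos": TCP position; "tcp_rot": TCP orientation; "ft_force": force on the tool from outside, world axes, zero at the start; "torque": the same for the moment, N m; "gripper_width": finger opening in m; "gripper_force": force on a finger pad.
Only numpy, scipy, OpenCV 4.12 (cv2) and the standard library are available. Lean on these libraries where they do the work, as an engineer would, in place of code of your own. Each camera call takes 0.05 s, during which the arm holds its last target. There are 200 camera calls.

## Working session

There is one attempt and no reset: what is moved stays moved. The work goes in short steps, Python scripts to look and compute and a tool call to move; the robot and the scene stay as the last step left them, time stands still between calls to the robot, and variables do not carry over. Pictures are saved under pics/ and viewed, at most 10 in all, crops included, and the job is handed in when it is done.

Besides the shell and the picture viewer there is one more tool, called after ">>>" as name(argument=value, ...) on one line, values as JSON. servo_tool: Moves the arm, as the interface text tells. Its arguments: {"type":"object","properties":{"rows":{"type":"array"},"grip":{"type":"number"},"force":{"type":"number"}},"required":["rows"]}

```bash
ls; mkdir -p pics
python3 - <<'E'
from bench import bot
import cv2
for n in("top","scene"):
    cv2.imwrite(f"pics/{n}0.png",bot.grab_frame(n)[:,:,::-1]); print(n,bot.camera_params(n))
print(bot.get_state())
E
```

```text
pics
top {'fx': 453.6295629283814, 'fy': 453.6295629283814, 'cx': 311.2217669723305, 'cy': 242.3718548271421, 'R': array([[ 0.00168124, -0.99915845, -0.04098253],
       [-0.98670768,  0.00500204, -0.16242827],
       [ 0.16249657,  0.04071085, -0.9858689 ]]), 't': array([0.02570173, 0.60474538, 0.67957828])}
scene {'fx': 440.61630596271965, 'fy': 440.61630596271965, 'cx': 324.693056431732, 'cy': 235.16849886000284, 'R': array([[ 0.13681624,  0.99050049,  0.01378741],
       [ 0.58730558, -0.06989959, -0.80634124],
       [-0.79771766,  0.118418  , -0.59128987]]), 't': array([-0.07233884, -0.27488901,  1.20380652])}
{'clock': 0.1, 'joint_positions': array([ 1.01819156,  0.57645395,  0.02483059,  1.43782257, -0.01501741,
        1.1290146 , -0.05651965]), 'qvel': array([-0.00087914, -0.00295441, -0.00020418, -0.0019968 , -0.00034418,
        0.000604  ,  0.00034779]), 'joint_efforts': array([ 6.79518314e-03, -7.67301822e+01,  2.25802056e+00, -2.86605495e+01,
        1.58780330e-02,  8.58467538e-03, -6.33282798e-05]), 'tool_pos': array([ 0.30478831, -0.60175197,  0.19712508]), 'tcp_rot': array([-3.14007912e+00,  5.28502244e-05,  4.68824280e-01]), 'ft_force': array([-0.20309721, -0.34360016,  0.50179634]), 'torque': array([-0.04447443,  0.02918997, -0.03260732]), 'gripper_force': 0.0, 'gripper_width': 0.08546656386139911}
```

View pics/top0.png

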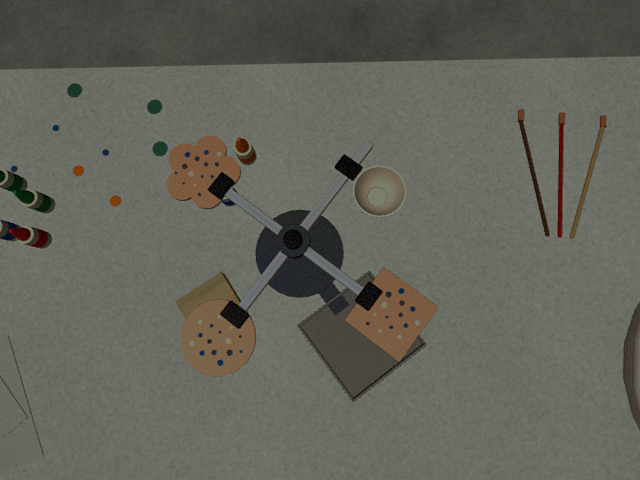

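View pics/scene0.png

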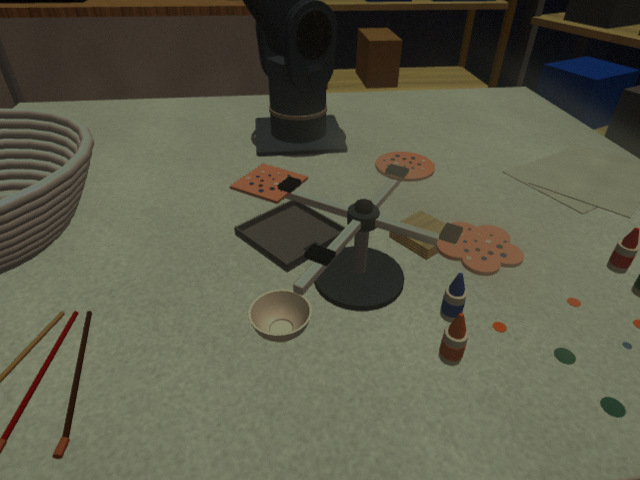

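Top view (up = +x, left = +y): the hub cap is at (293,240). The cloud is at (205,173), the round board at (218,338) over the stack (210,300), the square board at (392,315) and the empty arm points to (370,147). The bowl is at (380,191) and the tray centre is near (362,335). The cloud must go clockwise, over the bowl. The scene view shows the tray unobstructed, centred near (290,235).

```bash
cat > h.py <<'E'
import numpy as np, cv2
from bench import bot
def ray(n,uv):
    p=bot.camera_params(n); R,t=np.array(p['R']),np.array(p['t'])
    uv=np.atleast_2d(uv).astype(float)
    d=np.c_[(uv[:,0]-p['cx'])/p['fx'],(uv[:,1]-p['cy'])/p['fy'],np.ones(len(uv))]@R
    return -R.T@t,d
def onz(n,uv,z):
    c,d=ray(n,uv); return (c+d*((z-c[2])/d[:,2])[:,None])[:,:2]
def tri(a,b):
    (c1,d1),(c2,d2)=ray("top",a),ray("scene",b); d1,d2=d1[0],d2[0]
    s=np.linalg.lstsq(np.c_[d1,-d2],c2-c1,rcond=None)[0]
    p,q=c1+s[0]*d1,c2+s[1]*d2
    return (p+q)/2,np.linalg.norm(p-q)
def blobs(mask,amin):
    cs,_=cv2.findContours(mask.astype(np.uint8),cv2.RETR_EXTERNAL,cv2.CHAIN_APPROX_NONE)
    return [c[:,0] for c in cs if cv2.contourArea(c)>amin]
def boards(n,img):
    h=cv2.cvtColor(img,cv2.COLOR_RGB2HSV).astype(int)
    m=(((h[...,0]<13)|(h[...,0]>172))&(h[...,1]>85)&(h[...,2]>90)).astype(np.uint8)
    return blobs(cv2.morphologyEx(m,cv2.MORPH_CLOSE,np.ones((5,5))),800)
E
python3 - <<'E'
from h import *
im={n:cv2.imread(f"pics/{n}0.png")[:,:,::-1].copy() for n in("top","scene")}
for n in im:
    for c in boards(n,im[n]):
        w=onz(n,c,.138).astype(np.float32); print(n,'board px',c.mean(0).round(),'circ',np.round(cv2.minEnclosingCircle(w),4) if 0 else cv2.minEnclosingCircle(w))
    for uv in ([(293,240),(311,295),(360,380),(350,320),(335,218),(300,260)] if n=="top" else [(363,208),(290,235),(360,280),(340,240),(320,254)]): print(n,uv,cv2.cvtColor(im[n],cv2.COLOR_RGB2HSV)[uv[1],uv[0]])
# cap: darkest blob near hub
for n,(u,v) in (("top",(293,240)),("scene",(363,208))):
    g=im[n].max(2)[v-20:v+20,u-25:u+25]; print(n); print(g[::3,::3])
E
```

```text
top board px [402. 303.] circ ((0.5101414322853088, -0.10157671570777893), 0.04923288896679878)
top board px [201. 176.] circ ((0.6976577639579773, 0.18176311254501343), 0.055826861411333084)
top (293, 240) [120 255   2]
top (311, 295) [24 24 54]
top (360, 380) [16 39 72]
top (350, 320) [ 12 110 125]
top (335, 218) [ 39  23 113]
top (300, 260) [120  43  42]
scene board px [478. 246.] circ ((0.7000451683998108, 0.1803516149520874), 0.055676743388175964)
scene board px [270. 181.] circ ((0.49843066930770874, -0.08852320164442062), 0.06289561837911606)
scene (363, 208) [22 85 33]
scene (290, 235) [21 53 63]
scene (360, 280) [50 39 39]
scene (340, 240) [ 44  36 119]
scene (320, 254) [23 43 24]
top
[[112 118  52  43  42  39  32  41  34  38  36  40 116 108 106 114  46]
 [109 109 115  99  38  46  37  41  35  38  44  85 108 108 116  58  40]
 [117 109 103 113 115  44  42  34  43  39  38  29 107 115  96  31  43]
 [ 36 119 111 106 103  40  43  41  23  44  44  43  34 104  38  44  42]
 [ 47  38  88 116  41  44   8  20  14  18   0  40  39  32  45  36  37]
 [ 40  37  44  35  40  33  18   9  18  12 
[... 898 characters left out ...]
119 119 119 121 108  39  39  39  48 107 114 118  89  77 114]
 [118 118 125 121 119 102  32  33  36  37  34  42 114  97  76 115 115]
 [116 115 118 119  51  44  31  29  34  37  35  37  50  74 112 121 116]
 [ 59  82 108  97  46  43  27  29  31  30  35  34  50  54 115 114 116]
 [ 63  57  61  43  42  44  37  30  30  30  34  39  51  50 110 114 119]
 [ 90  70  61  39  29  45  42  47  42  44  47  46  45  43 116 116 118]
 [117 119 118  50  30  34  30  37  40  41  40  38  36  85 114 116 120]
 [119 121 121  57  44 119 117  77  30  30  33  32  33  63  87 107 120]
 [ 56 113 119  90 120 117 120  85  32  26  30  33  36  60  65  63  63]
 [ 30  32  79 120 116 118  91  71  28  27  29  28  34  79  64  58  62]]
```

Run:
```python
from h import *
im={n:cv2.imread(f"pics/{n}0.png")[:,:,::-1].copy() for n in("top","scene")}
g=cv2.medianBlur(im["top"].max(2),5); m=np.zeros_like(g); m[220:262,272:316]=g[220:262,272:316]<30
c=max(blobs(m,50),key=len); (u,v),r=cv2.minEnclosingCircle(c); print("cap top px",u,v,r)
ax=onz("top",[(u,v)],.149)[0]; print("axis",ax)
# scene cap top ellipse centre approx (363,205)
print("tri cap",tri((u,v),(363,205)))
cl=(np.array([.6977,.1818])+np.array([.7000,.1804]))/2
a=cl-ax; print("cloud r",np.hypot(*a),"ang",np.degrees(np.arctan2(a[1],a[0])))
# tray
h=cv2.cvtColor(im["scene"],cv2.COLOR_RGB2HSV)
m=np.zeros(h.shape[:2],np.uint8); m[195:275,225:350]=(cv2.medianBlur(h[...,2],5)<85)[195:275,225:350]
m=cv2.morphologyEx(m,cv2.MORPH_OPEN,np.ones((9,9)))
for c in blobs(m,800):
    q=cv2.approxPolyDP(cv2.convexHull(c[:,None]),6,True)[:,0]; print("tray poly",q.tolist())
    print(onz("scene",q,.018).round(4).tolist())
T=onz("top",[(300,325),(353,399),(424,344),(370,273)],.018); print("top corners",T.round(4).tolist())
S=onz("scene",[(290,203),(345,235),(288,267),(236,233)],.018); print("scene corners",S.round(4).tolist())
for t in ((T[0]+T[2])/2,S.mean(0)):
    b=t-ax; print("tray",t,"r",np.hypot(*b),"ang",np.degrees(np.arctan2(b[1],b[0])))
e=onz("top",[(371,146)],.125)[0]-ax; print("empty arm tip r",np.hypot(*e),np.degrees(np.arctan2(e[1],e[0])))
o=cv2.resize(im["scene"][190:280,220:360],None,fx=5,fy=5)[:,:,::-1]; cv2.imwrite("pics/tray.png",o)
```

```text
cap top px 292.29412841796875 238.9705810546875 10.054315567016602
axis [0.59339744 0.04696176]
tri cap (array([0.59426832, 0.04676419, 0.1431777 ]), np.float64(0.0013881888720021838))
cloud r 0.1706262315869471 ang 51.82739921341785
tray poly [[236, 226], [288, 195], [312, 200], [339, 224], [349, 274], [283, 269], [238, 237]]
[[0.4452, -0.1553], [0.3451, -0.0515], [0.3703, -0.0045], [0.4613, 0.0363], [0.6036, 0.0292], [0.5782, -0.0761], [0.4804, -0.1509]]
top corners [[0.4734, 0.0441], [0.3583, -0.0406], [0.4439, -0.1553], [0.5583, -0.0713]]
scene corners [[0.3766, -0.0497], [0.4972, 0.0414], [0.5742, -0.0677], [0.4676, -0.1548]]
tray [ 0.45868579 -0.05560286] r 0.1693125189771177 ang -142.71565706036125
tray [ 0.47888786 -0.05768754] r 0.15512549328557365 ang -137.57608694347772
empty arm tip r 0.18327816256218454 -38.43696940835581
```

View pics/tray.png

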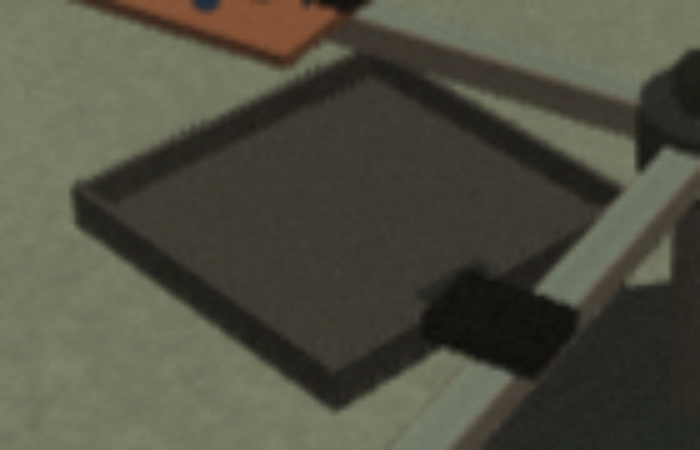

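The crop shows the tray's rim: left corner (235,226.6), far corner (294.4,200.4) and near corner (287.4,265). The right corner is hidden by the arm.

Run:
```python
from h import *
S=onz("scene",[(294.4,200.4),(287.4,265),(235,226.6)],.018);print(S)
ax=np.array([.5937,.0469])
for t in ((S[0]+S[1])/2,np.array([.4587,-.0556])):
    b=t-ax; print(t,np.hypot(*b),np.degrees(np.arctan2(b[1],b[0])))
```

```text
[[ 0.36772817 -0.04013906]
 [ 0.56893226 -0.0682873 ]
 [ 0.44698502 -0.15706964]]
[ 0.46833022 -0.05421318] 0.16106352219875067 -141.11314538159772
[ 0.4587 -0.0556] 0.1695029498268393 -142.79207807821842
```

>>> servo_tool(rows=[{"xyz": [0.02, -0.013, -0.005], "spin": 0}, {"xyz": [0.038, -0.025, -0.005], "spin": 0}, {"xyz": [0.038, -0.025, -0.005], "spin": 0}, {"xyz": [0.038, -0.025, 0], "spin": 0}, {"xyz": [0.038, -0.025, 0], "spin": 0}, {"xyz": [0.038, -0.025, 0], "spin": 0}, {"xyz": [0.038, -0.025, 0], "spin": 0}, {"xyz": [0.038, -0.025, 0], "spin": 0}], grip=1)

```text
clock: 0.9
tool_pos: [0.4756, -0.3034, 0.2127]
tcp_rot: [-3.141, 0.0, 0.469]
ft_force: [1.2, 0.0, -0.2]
gripper_width: -0.0
gripper_force: 0.0
```

>>> servo_tool(rows=[{"xyz": [0.038, -0.025, 0], "spin": 0}, {"xyz": [0.038, -0.025, 0], "spin": 0}, {"xyz": [0.038, -0.025, 0], "spin": 0}, {"xyz": [0.038, -0.025, 0], "spin": 0}, {"xyz": [0.038, -0.025, 0], "spin": 0}, {"xyz": [0.038, -0.025, 0], "spin": 0}, {"xyz": [0.038, -0.025, 0], "spin": 0}, {"xyz": [0.038, -0.025, 0], "spin": 0}])

```text
clock: 1.7
tool_pos: [0.6565, 0.0122, 0.2125]
tcp_rot: [-3.141, 0.001, 0.469]
ft_force: [-0.5, -0.4, 0.4]
gripper_width: 0.0003
gripper_force: 0.0
```

>>> servo_tool(rows=[{"xyz": [0, 0, 0], "spin": -8.2}, {"xyz": [0, 0, 0], "spin": -8.2}, {"xyz": [0, 0, 0], "spin": -8.2}, {"xyz": [0, 0, 0], "spin": -8.2}, {"xyz": [0, 0, 0], "spin": -8.2}, {"xyz": [0, 0, 0], "spin": -8.2}, {"xyz": [0, 0, 0], "spin": -8.2}, {"xyz": [0, 0, 0], "spin": -8.2}])

```text
clock: 2.5
tool_pos: [0.6558, 0.0104, 0.2124]
tcp_rot: [-3.141, 0.0, 1.62]
ft_force: [-0.3, 1.0, 0.2]
gripper_width: 0.0
gripper_force: 0.0
```

>>> servo_tool(rows=[{"xyz": [0, 0, 0], "spin": -8.2}, {"xyz": [0, 0, 0], "spin": -8.2}, {"xyz": [0, 0, 0], "spin": -8.2}, {"xyz": [0, 0, 0], "spin": -8.2}, {"xyz": [0, 0, 0], "spin": -8.2}, {"xyz": [0, 0, 0], "spin": -8.2}, {"xyz": [0, 0, 0], "spin": 0}, {"xyz": [0, 0, 0], "spin": 0}])

```text
clock: 3.3
tool_pos: [0.6559, 0.0103, 0.2125]
tcp_rot: [-3.141, -0.001, 2.468]
ft_force: [-0.1, -0.5, 0.1]
gripper_width: 0.0003
gripper_force: 0.0
```

>>> servo_tool(rows=[{"xyz": [0, 0.016, 0], "spin": 0}, {"xyz": [0, 0.016, 0], "spin": 0}, {"xyz": [0, 0, 0.01], "spin": 0}, {"xyz": [0, 0, 0.025], "spin": 0}, {"xyz": [0, 0, 0.03], "spin": 0}, {"xyz": [0, 0, 0.025], "spin": 0}, {"xyz": [0, 0, 0.015], "spin": 0}, {"xyz": [0, 0, 0], "spin": 0}])

```text
clock: 4.1
tool_pos: [0.6744, 0.0353, 0.1054]
tcp_rot: [-3.139, -0.003, 2.472]
ft_force: [-1.3, -0.6, 0.3]
gripper_width: -0.0001
gripper_force: 0.0
```

Run:
```python
from h import *
i=bot.grab_frame("scene"); cv2.imwrite("pics/s1.png",i[:,:,::-1]); print(bot.get_state()['tool_pos'],bot.get_state()['ft_force'],bot.get_state()['joint_positions'])
```

```text
[0.6754675  0.03565071 0.10720466] [ 0.59327572 -0.12074282  1.16194108] [ 0.18965805  0.70247335 -0.55090478  1.52831778  0.40567271  1.02816778
  0.4336029 ]
```

View pics/s1.png

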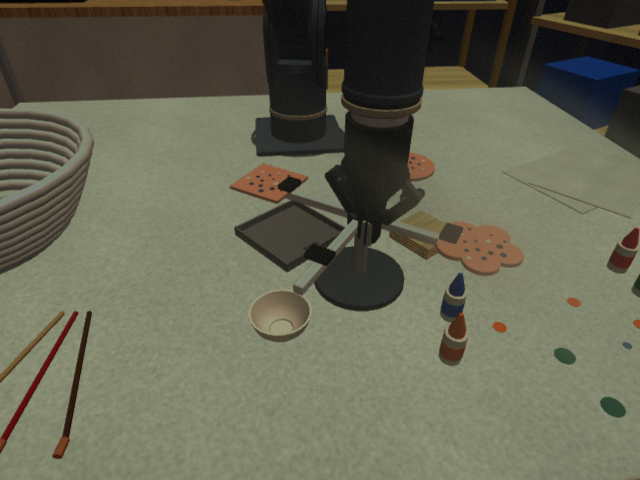

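The fingertip is at about (365,240), down on the cloud side of the empty arm and clear of everything. I'll now push clockwise along an arc.

>>> servo_tool(rows=[{"xyz": [0, -0.006, 0], "spin": 0}, {"xyz": [0, -0.006, 0], "spin": 0}, {"xyz": [0, -0.005, 0], "spin": 0}, {"xyz": [-0.0007, -0.0026, 0], "spin": 2}, {"xyz": [-0.001, -0.0038, 0], "spin": 3}, {"xyz": [-0.0013, -0.0051, 0], "spin": 4}, {"xyz": [-0.0013, -0.0051, 0], "spin": 4}, {"xyz": [-0.0013, -0.0051, 0], "spin": 4}])

```text
clock: 4.95
tool_pos: [0.654, 0.0026, 0.1083]
tcp_rot: [3.141, 0.0, 2.171]
ft_force: [0.7, -0.3, -0.4]
gripper_width: 0.0001
gripper_force: 0.0
```

>>> servo_tool(rows=[{"xyz": [-0.0013, -0.0051, 0], "spin": 4}, {"xyz": [-0.0013, -0.0051, 0], "spin": 4}, {"xyz": [-0.0013, -0.0051, 0], "spin": 4}, {"xyz": [-0.0013, -0.0051, 0], "spin": 4}, {"xyz": [-0.0013, -0.0051, 0], "spin": 4}, {"xyz": [-0.0013, -0.0051, 0], "spin": 4}, {"xyz": [-0.0013, -0.0051, 0], "spin": 4}, {"xyz": [-0.0013, -0.0051, 0], "spin": 4}])

```text
clock: 5.75
tool_pos: [0.6199, -0.0211, 0.1083]
tcp_rot: [3.141, -0.0, 1.612]
ft_force: [0.5, -0.1, -0.1]
gripper_width: 0.0003
gripper_force: 0.0
```

```bash
cat >> h.py <<'E'
AX=np.array([.5937,.0469])
def report():
    s=bot.get_state(); p=s['tool_pos'][:2]-AX; yaw=s['tcp_rot'][2]
    u=-np.array([np.cos(yaw),np.sin(yaw)]); n=np.array([np.sin(yaw),-np.cos(yaw)])
    print("yaw",np.degrees(yaw).round(1),"u,n",(p@u).round(4),(p@n).round(4),"z",s['tool_pos'][2].round(4),"F",s['ft_force'].round(1),"j",s['joint_positions'].round(2),"t",s['clock'])
    for k in("top","scene"):
        im=bot.grab_frame(k); cv2.imwrite(f"pics/{k}_{s['clock']:.1f}.png",im[:,:,::-1])
        for c in boards(k,im):
            (x,y),r=cv2.minEnclosingCircle(onz(k,c,.138).astype(np.float32)); x-=AX[0];y-=AX[1]
            print(k,"rad",round(np.hypot(x,y),3),"ang",np.degrees(np.arctan2(y,x)).round(1),"R",round(r,4))
E
python3 -c "
from h import *
report()"
```

```text
yaw 92.4 u,n 0.069 0.0233 z 0.1083 F [ 0.5 -0.1 -0.1] j [ 0.16  0.59 -0.33  1.69  0.23  0.89 -0.22] t 5.75
scene rad 0.171 ang 51.4 R 0.0558
scene rad 0.166 ang -125.6 R 0.0617
```

View pics/scene_5.8.png

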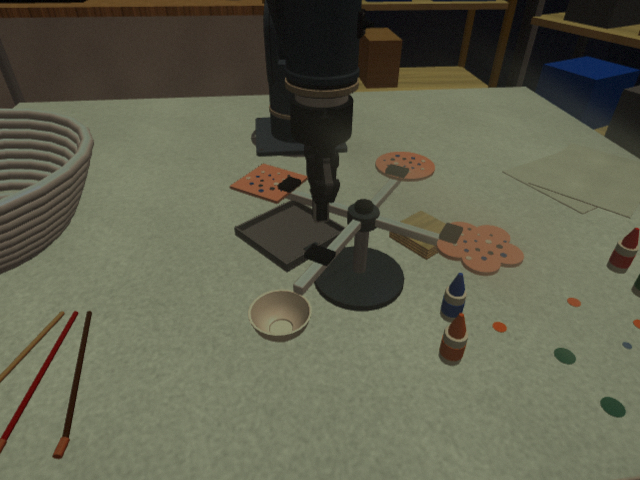

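View pics/top_5.8.png

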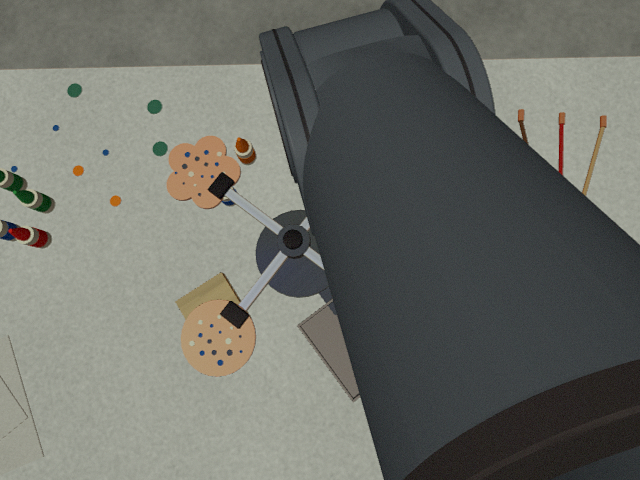

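The wheel hasn't moved, and the tip is seen at (320,220), on the far side of the empty arm. I'll check where the reported TCP projects.

Run:
```python
from h import *
def proj(n,X):
    p=bot.camera_params(n); c=np.array(p['R'])@X+p['t']; return (p['fx']*c[0]/c[2]+p['cx']).round(1),(p['fy']*c[1]/c[2]+p['cy']).round(1)
print(proj("scene",np.array([.6199,-.0211,.1083])),proj("scene",np.array([.6755,.0357,.1072])),proj("scene",np.array([.5937,.0469,.149])))
print(proj("scene",np.array([0,0,0.])),proj("top",np.array([.6199,-.0211,.1083])))
a,b=cv2.imread("pics/s1.png"),cv2.imread("pics/scene_5.8.png")
cv2.imwrite("pics/cmp.png",np.hstack([cv2.resize(i[150:290,270:410],None,fx=2.8,fy=2.8) for i in(a,b)]))
```

```text
(np.float64(319.9), np.float64(237.5)) (np.float64(366.1), np.float64(259.1)) (np.float64(363.7), np.float64(201.4))
(np.float64(298.2), np.float64(134.6)) (np.float64(340.5), np.float64(225.8))
```

View pics/cmp.png

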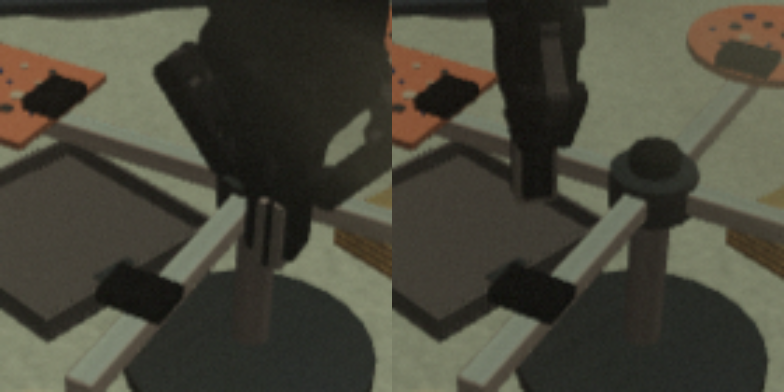

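The seen tip at v≈220 is about 17 px above the predicted 237, while u agrees. So the real fingertip is about 30 mm higher than the reported TCP, and it swept just over the bar. I'll go back round and push about 20 mm lower.

>>> servo_tool(rows=[{"xyz": [0, 0, -0.025], "spin": 0}, {"xyz": [0, 0, -0.025], "spin": 0}, {"xyz": [0.0273, 0.0287, 0], "spin": 0}, {"xyz": [0.0273, 0.0287, 0], "spin": 0}, {"xyz": [0, 0, 0], "spin": -8.3}, {"xyz": [0, 0, 0], "spin": -8.3}, {"xyz": [0, 0, 0], "spin": -8.3}, {"xyz": [0, 0, 0], "spin": -8.3}])

```text
clock: 6.65
tool_pos: [0.675, 0.0366, 0.1581]
tcp_rot: [3.141, 0.0, 2.204]
ft_force: [0.4, 0.6, 0.2]
gripper_width: -0.0002
gripper_force: 0.0
```

>>> servo_tool(rows=[{"xyz": [0, 0, 0], "spin": -8.3}, {"xyz": [0, 0, 0], "spin": -8.3}, {"xyz": [0, 0, 0], "spin": 0}, {"xyz": [0, 0, 0.02], "spin": 0}, {"xyz": [0, 0, 0.02], "spin": 0}, {"xyz": [0, 0, 0.015], "spin": 0}, {"xyz": [0, 0, 0.01], "spin": 0}, {"xyz": [0, 0, 0], "spin": 0}])

```text
clock: 7.45
tool_pos: [0.674, 0.0363, 0.0915]
tcp_rot: [-3.14, -0.002, 2.485]
ft_force: [-0.7, -1.3, 0.2]
gripper_width: 0.0
gripper_force: 0.0
```

Run:
```python
from h import *
report()
im=bot.grab_frame("scene"); cv2.imwrite("pics/f.png",cv2.resize(im[170:290,290:430],None,fx=4,fy=4)[:,:,::-1])
```

```text
yaw 142.4 u,n 0.0701 0.0406 z 0.0915 F [-0.7 -1.3  0.2] j [ 0.18  0.72 -0.54  1.55  0.41  1.    0.44] t 7.45
scene rad 0.171 ang 51.5 R 0.0556
scene rad 0.166 ang -125.5 R 0.0621
```

View pics/f.png

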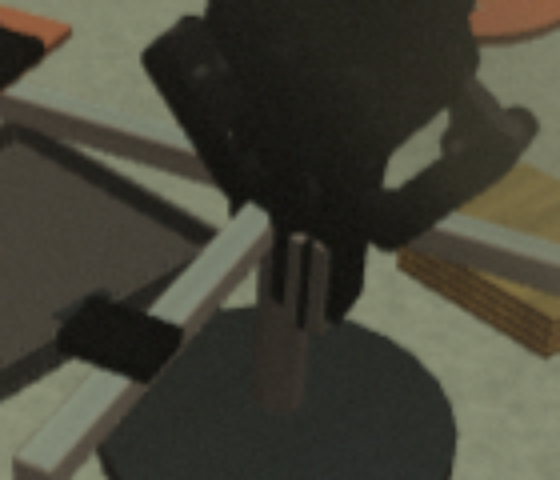

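The tip is at about (371,251), so z≈0.12, alongside the bar (118–132 mm). I'll go 6 mm lower and push.

>>> servo_tool(rows=[{"xyz": [0, -0.004, 0.006], "spin": 0}, {"xyz": [0, -0.006, 0], "spin": 0}, {"xyz": [0, -0.006, 0], "spin": 0}, {"xyz": [-0.0007, -0.0026, 0], "spin": 2}, {"xyz": [-0.001, -0.0038, 0], "spin": 3}, {"xyz": [-0.001, -0.0038, 0], "spin": 3}, {"xyz": [-0.001, -0.0038, 0], "spin": 3}, {"xyz": [-0.001, -0.0038, 0], "spin": 3}])

```text
clock: 8.4
tool_pos: [0.657, 0.0075, 0.0874]
tcp_rot: [3.14, 0.001, 2.238]
ft_force: [2.4, 0.5, -0.7]
gripper_width: -0.0001
gripper_force: 0.9
```

```bash
python3 -c "
from h import *
report()"
```

```text
yaw 128.2 u,n 0.0701 0.0254 z 0.0874 F [ 2.4  0.5 -0.7] j [ 0.2   0.68 -0.48  1.61  0.37  0.94  0.26] t 8.4
scene rad 0.171 ang 39.8 R 0.0558
scene rad 0.165 ang 130.1 R 0.051
scene rad 0.166 ang -137.4 R 0.063
```

>>> servo_tool(rows=[{"xyz": [-0.0015, -0.0051, 0], "spin": 4}, {"xyz": [-0.0015, -0.0051, 0], "spin": 4}, {"xyz": [-0.0015, -0.0051, 0], "spin": 4}, {"xyz": [-0.0015, -0.0051, 0], "spin": 4}, {"xyz": [-0.0015, -0.0051, 0], "spin": 4}, {"xyz": [-0.0015, -0.0051, 0], "spin": 4}, {"xyz": [-0.0015, -0.0051, 0], "spin": 4}, {"xyz": [-0.0015, -0.0051, 0], "spin": 4}])

```text
clock: 9.3
tool_pos: [0.6251, -0.02, 0.0873]
tcp_rot: [3.14, 0.0, 1.681]
ft_force: [1.7, -0.7, 0.9]
gripper_width: 0.0003
gripper_force: 1.0
```

>>> servo_tool(rows=[{"xyz": [-0.0015, -0.0051, 0], "spin": 4}, {"xyz": [-0.0015, -0.0051, 0], "spin": 4}, {"xyz": [-0.0015, -0.0051, 0], "spin": 4}, {"xyz": [-0.0015, -0.0051, 0], "spin": 4}, {"xyz": [-0.0015, -0.0051, 0], "spin": 4}, {"xyz": [-0.0015, -0.0051, 0], "spin": 4}, {"xyz": [-0.0015, -0.0051, 0], "spin": 4}, {"xyz": [-0.0015, -0.0051, 0], "spin": 4}])

```text
clock: 10.1
tool_pos: [0.5836, -0.0262, 0.0873]
tcp_rot: [3.14, -0.001, 1.123]
ft_force: [2.1, -0.5, 0.3]
gripper_width: 0.0001
gripper_force: 0.9
```

```bash
python3 -c "
from h import *
report()"
```

```text
yaw 64.3 u,n 0.0703 0.0226 z 0.0873 F [ 2.1 -0.5  0.3] j [ 0.08  0.56 -0.18  1.82  0.13  0.77 -0.61] t 10.1
scene rad 0.173 ang -25.2 R 0.0569
scene rad 0.171 ang 62.8 R 0.0508
```

>>> servo_tool(rows=[{"xyz": [-0.0013, -0.0051, 0], "spin": 4}, {"xyz": [-0.0013, -0.0051, 0], "spin": 4}, {"xyz": [-0.0013, -0.0051, 0], "spin": 4}, {"xyz": [-0.0013, -0.0051, 0], "spin": 4}, {"xyz": [-0.0013, -0.0051, 0], "spin": 4}, {"xyz": [-0.0013, -0.0051, 0], "spin": 4}, {"xyz": [-0.0013, -0.0051, 0], "spin": 4}, {"xyz": [-0.0013, -0.0051, 0], "spin": 4}])

```text
clock: 11.0
tool_pos: [0.5457, -0.009, 0.0871]
tcp_rot: [3.141, -0.0, 0.566]
ft_force: [1.3, -1.7, 0.2]
gripper_width: -0.0001
gripper_force: 1.0
```

>>> servo_tool(rows=[{"xyz": [-0.0013, -0.0051, 0], "spin": 4}, {"xyz": [-0.0013, -0.0051, 0], "spin": 4}, {"xyz": [-0.0013, -0.0051, 0], "spin": 4}, {"xyz": [-0.0013, -0.0051, 0], "spin": 4}, {"xyz": [-0.0013, -0.0051, 0], "spin": 4}, {"xyz": [-0.0013, -0.0051, 0], "spin": 4}, {"xyz": [-0.0013, -0.0051, 0], "spin": 4}, {"xyz": [-0.0013, -0.0051, 0], "spin": 4}])

```text
clock: 11.8
tool_pos: [0.5232, 0.0261, 0.087]
tcp_rot: [3.141, -0.0, 0.008]
ft_force: [1.7, -2.0, -0.3]
gripper_width: -0.0003
gripper_force: 1.0
```

```bash
python3 -c "
from h import *
report()"
```

```text
yaw 0.4 u,n 0.0707 0.0202 z 0.087 F [ 1.7 -2.  -0.3] j [-0.24  0.49  0.15  1.98 -0.11  0.68 -1.58] t 11.8
top rad 0.17 ang 0.2 R 0.0518
scene rad 0.173 ang -1.8 R 0.0517
scene rad 0.169 ang -89.9 R 0.0562
scene rad 0.169 ang 86.9 R 0.0597
```

>>> servo_tool(rows=[{"xyz": [-0.0013, -0.0051, 0], "spin": 4}, {"xyz": [-0.0013, -0.0051, 0], "spin": 4}, {"xyz": [-0.0013, -0.0051, 0], "spin": 4}, {"xyz": [-0.0013, -0.0051, 0], "spin": 4}, {"xyz": [-0.0013, -0.0051, 0], "spin": 4}, {"xyz": [-0.0013, -0.0051, 0], "spin": 4}, {"xyz": [-0.0013, -0.0051, 0], "spin": 4}, {"xyz": [-0.0013, -0.0051, 0], "spin": 4}])

```text
clock: 12.7
tool_pos: [0.5226, 0.0674, 0.0869]
tcp_rot: [3.141, -0.0, -0.55]
ft_force: [0.4, -2.3, -0.1]
gripper_width: -0.0002
gripper_force: 0.9
```

>>> servo_tool(rows=[{"xyz": [-0.001, -0.0038, 0], "spin": 3}, {"xyz": [-0.001, -0.0038, 0], "spin": 3}, {"xyz": [-0.0007, -0.0026, 0], "spin": 2}, {"xyz": [-0.0007, -0.0026, 0], "spin": 2}, {"xyz": [-0.0007, -0.0026, 0], "spin": 2}, {"xyz": [-0.0003, -0.0013, 0], "spin": 1}, {"xyz": [-0.0003, -0.0013, 0], "spin": 1}, {"xyz": [0, 0, 0], "spin": 0}])

```text
clock: 13.5
tool_pos: [0.5295, 0.085, 0.0868]
tcp_rot: [3.141, 0.0, -0.794]
ft_force: [-0.4, -2.0, -0.2]
gripper_width: 0.0002
gripper_force: 0.5
```

```bash
python3 -c "
from h import *
report()"
```

```text
yaw -45.5 u,n 0.0721 0.0191 z 0.0868 F [-0.4 -2.  -0.2] j [-0.51  0.54  0.39  1.95 -0.31  0.71 -2.3 ] t 13.5
top rad 0.17 ang -46.6 R 0.052
scene rad 0.172 ang -46.1 R 0.0521
scene rad 0.172 ang 41.2 R 0.0609
scene rad 0.166 ang -135.4 R 0.0558
```

>>> servo_tool(rows=[{"xyz": [-0.0003, -0.0013, 0], "spin": 1}, {"xyz": [-0.0003, -0.0013, 0], "spin": 1}, {"xyz": [-0.0003, -0.0013, 0], "spin": 1}, {"xyz": [-0.0003, -0.0013, 0], "spin": 1}, {"xyz": [-0.0002, -0.001, 0], "spin": 1}, {"xyz": [0, -0.0006, 0], "spin": 0}, {"xyz": [0, 0, 0], "spin": 0}, {"xyz": [0, 0, 0], "spin": 0}])

```text
clock: 14.4
tool_pos: [0.5337, 0.0908, 0.0869]
tcp_rot: [-3.141, 0.0, -0.882]
ft_force: [-1.0, 0.2, -0.0]
gripper_width: -0.0
gripper_force: 0.4
```

>>> servo_tool(rows=[{"xyz": [0, 0.005, 0], "spin": 0}, {"xyz": [0, 0.008, 0], "spin": 0}, {"xyz": [0, 0, -0.02], "spin": 0}, {"xyz": [0, 0, -0.03], "spin": 0}, {"xyz": [0, 0, -0.04], "spin": 0}, {"xyz": [0, 0, -0.04], "spin": 0}, {"xyz": [0, 0, -0.04], "spin": 0}, {"xyz": [0, 0, 0], "spin": 0}])

```text
clock: 15.2
tool_pos: [0.526, 0.0817, 0.2619]
tcp_rot: [-3.133, -0.003, -0.883]
ft_force: [0.1, -0.7, -0.9]
gripper_width: -0.0001
gripper_force: 0.0
```

```bash
python3 -c "
from h import *
report()"
```

```text
yaw -50.6 u,n 0.0699 0.0302 z 0.2619 F [ 0.1 -0.7 -0.9] j [-0.62  0.34  0.53  1.73 -0.19  1.11 -2.48] t 15.2
scene rad 0.172 ang -51.5 R 0.0519
scene rad 0.173 ang 35.9 R 0.0618
scene rad 0.166 ang -141.0 R 0.0561
```

>>> servo_tool(rows=[{"xyz": [0, 0, 0], "spin": -8}, {"xyz": [0, 0, 0], "spin": -8}, {"xyz": [0, 0, 0], "spin": -8}, {"xyz": [0, 0, 0], "spin": -8}, {"xyz": [0, 0, 0], "spin": -8}, {"xyz": [0, 0, 0], "spin": -8}, {"xyz": [0, 0, 0], "spin": -2.6}, {"xyz": [0, 0, 0], "spin": 0}])

```text
clock: 16.1
tool_pos: [0.5226, 0.082, 0.2554]
tcp_rot: [3.141, 0.003, 0.001]
ft_force: [-0.3, 0.2, -0.2]
gripper_width: -0.0001
gripper_force: 0.0
```

>>> servo_tool(rows=[{"xyz": [0, -0.02, 0], "spin": 0}, {"xyz": [0, -0.04, 0], "spin": 0}, {"xyz": [0, -0.04, 0], "spin": 0}, {"xyz": [0, -0.04, 0], "spin": 0}, {"xyz": [0, -0.04, 0], "spin": 0}, {"xyz": [0, -0.04, 0], "spin": 0}, {"xyz": [0, -0.04, 0], "spin": 0}, {"xyz": [0, -0.04, 0], "spin": 0}])

```text
clock: 16.9
tool_pos: [0.5226, 0.3837, 0.2557]
tcp_rot: [3.141, 0.001, -0.001]
ft_force: [0.8, 0.3, 0.3]
gripper_width: -0.0
gripper_force: 0.0
```

```bash
python3 -c "
from h import *
report()
im=bot.grab_frame('top'); cv2.imwrite('pics/end.png',im[:,:,::-1])"
```

```text
yaw -0.0 u,n 0.0714 -0.3367 z 0.2557 F [0.8 0.3 0.3] j [-0.85  0.51  0.25  1.43 -0.13  1.22 -2.16] t 16.9
top rad 0.17 ang -52.2 R 0.0516
top rad 0.17 ang 37.7 R 0.0623
scene rad 0.172 ang -51.5 R 0.0519
scene rad 0.173 ang 36.1 R 0.0621
scene rad 0.166 ang -141.2 R 0.0563
```

View pics/end.png

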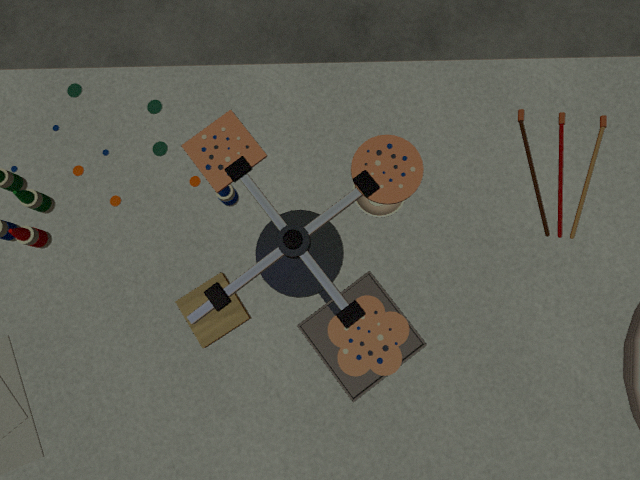

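The cloud (369,336) lies inside the tray outline. Its angle is about −142°, the same as the tray's to within 0.5°. The stack is where it was, and what shows of the bowl is too. The arm is clear.

```bash
python3 -c "
from bench import bot
print(bot.hand_in())"
```

```text
the job is handed in; nothing more can be done
None
```

I turned the wheel clockwise, with the cloud-shaped board passing over the bowl and never the stack; it now rests centred over the drip tray to within about 1° by the camera measurements, and the job is handed in (no verdict came back).

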